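Index the sampler's swing arm to the rinse cup

ROBOT

A 7-joint arm with a two-finger parallel gripper is mounted at the origin on the work surface. World frame = base frame: x ahead of the robot, y to its left, z up, the work surface at z = 0. Lengths are in mm, angles in rad, forces in N, time in s.
With the tool pointing down it reaches from about 400 to 875 mm from the base axis. Payload 4.4 kg.
Tool frame: the origin (TCP) lies midway between the tips of the shut fingers; the grasp point (between the pads) lies 19 mm behind it (ctrl.pinch_z is the distance from the TCP to the grasp point, in mm); z points along the fingers, y is the line along which they close (so a half turn about z gives the same grasp; the last joint's range is limited). The gripper opens to 85 mm and grips with 20 to 120 N. Pads are 22 mm wide; open, the fingers measure 114 mm over their backs; the gripper's body (76 mm by 85 mm) begins 54 mm behind the grasp point. The pads swing forward as they close: fully open they stand 13 mm farther back than shut.
Start: joints at [1.101, 0.628, 0.038, 1.517, -0.027, 0.996, -0.02], TCP at [255.425, -597.726, 194.113] pointing down, gripper open.
Joint ranges: [-3.06, 3.06], [-0.37, 2.12], [-1.25, 1.32], [0.18, 2.47], [-1.1, 4.24], [0.23, 1.98], [-2.94, 2.94]. Speed limits (rad/s): [2.57, 2.57, 3.14, 3.14, 3.14, 3.14, 3.14].

INTERFACE

Orientations are given as [roll, pitch, yaw] about the fixed x, y, z axes, in that order (R = Rz(yaw) Ry(pitch) Rx(roll)).
In Python, from cell import read_state, cams, order, ctrl gives the robot as it stands.
- The arm moves only by the tool move_arm, never from a script. Its argument "targets" is text: rows parted by semicolons, each of 7 numbers parted by spaces: the gripper's target within -1 to 1 (fully open at 1, half-way at 0, shut at -1), then the shift along the tool's x, y, z in cm, then the turn, a rotation vector about the tool's x, y, z in degrees. A call has 1 to 5 rows; each row shifts and turns the commanded pose from where the row before left it, along the tool's axes as they then stand; what a row does not reach is not made up. A row lasts 1/12 s, in which the tool goes at most 41.7 mm and 7.16 degrees, less where a joint would pass 70% of its speed; a pose out of reach is approached as far as the arm can. A call with a gripper value outside its range is refused whole. The fingers move at their own pace and stop on an object; the grip force is fixed at half the most. Time passes only in rows, so rows that do not move let the fingers close. It gives the time, the measured TCP pose, the force, the opening and the grip force at its end, in the units of the state.
- read_state(): the state, without advancing time (a new reading comes with each control period).
- cams.get_image(name): name is "scene" or "top"; returns a dict with "color" (400x640x3 uint8, red, green, blue), "fovy" (degrees; the focal length in pixels is half the picture's height over the tangent of half this angle, whatever the lens; pixels are square), "cx", "cy" (the principal point, pixels), "rvec" (rotation vector, rad) and "tvec" (3), from world to camera coordinates, as OpenCV has them. Camera axes: x right, y down, z forward; pixel columns grow to the right and rows downward; lengths in mm; the calibration is good to about 2 mm. A picture is of the moment at which its call begins. There is no depth.
- order.finish_job(): hands the job in; it is judged then, once.
The state is a dict: "clock": time; "qpos": joint angles; "qd": joint speeds; "tau": joint torques, N m; "eef_pos": TCP position; "tool_rot": TCP orientation; "force": force on the tool from outside, world axes, zero at the start; "torque": the same for the moment, N m; "width": finger opening in mm; "gripper_force": force on a finger pad.
Only numpy, scipy, OpenCV 4.12 (cv2) and the standard library are available. Lean on these libraries where they do the work, as an engineer would, in place of code of your own. Each camera call takes 0.05 s, during which the arm holds its last target. There are 200 camera calls.

TASK

The autosampler's teal swing arm is pinned with its needle over the white sample cup. Without gripping the orange pull ring, hook the closed fingertips under it, gently lift the spring index pin out of its hole, swing the arm one hole over to the side of the teal rinse cup and let the pin snap fully home there, so that the needle stands over the rinse cup. Never swing past that next hole, do not shift or lift the cups, bottles or other loose things, and finish clear of everything.

Things in the scene. Friction and masses are not known exactly. Their poses are not given: they have to be found in the camera images.
- sampler: Fixed autosampler: white drum, radius 105 mm, under a fan-shaped aluminium index plate (top 64 mm up, reaching 166 mm from the pivot). Origin on the table under the swing arm's pivot; +x along the middle of the plate, away from the robot at yaw 0. Five slotted holes, 11.6 mm wide along the arc, lie 140 mm from the pivot at -0.84, -0.42, 0, 0.42, 0.84 rad about z from its +x.
- swing_arm (a joint): Angle of the teal swing arm about the sampler's upright pivot, rad: 0 along the sampler's +x (starts there, pinned in the middle hole), positive anticlockwise from above, stops at +-0.95. Arm 225 mm long, 34 mm wide, top 80 mm above the table; hub at the pivot 92 mm high, bushing round the pin 98 mm. Light friction, 0.12 N m.
- index_pin (a joint): Lift of the 8 mm spring index pin, m: 0 fully home, stop at 0.020. It rides in the arm 140 mm from the pivot, sprung down with 5 N (home) to 8 N (full lift). Its foot is free of the hole above 0.010, and it reads about 0.010 while riding on the plate between holes; slid over a hole it snaps to 0 and locks the arm, with 2 mm of play to either side.
- pull_ring: Orange pull ring on the pin, moving with it; origin at the centre of its opening (home: 132 mm above the table, 159 mm from the pivot). x outwards along the arm, z up. Rigid stirrup of 7 mm bar, opening 61 mm wide (along y), 43 mm high, leaning 50 degrees back from upright: top bar farther out and higher than the lower one. A finger tilted 40 degrees from straight down, tip outwards, passes through.
- ring_top (a point): Middle of the ring's top bar (7 mm thick), under which the fingertip hooks; 19 mm farther out along the arm and 16 mm higher than the middle of the opening. Behind the opening, along its axis, are 45 mm of room before the arm.
- needle_tip (a point): Lower end of the needle under the swing arm's outer end, 205 mm from the pivot, 53 mm above the table.
- rinse_cup: TEAL rinse cup, loose, 50 mm wide and 42 mm tall, open on top, origin at the centre of its underside. It stands 205 mm from the pivot at the first hole to one side of the middle one (+0.42 or -0.42 rad); the waste cup stands at the other.
- waste_cup: YELLOW waste cup, loose, same size and origin as the rinse cup. Bystander.
- sample_cup: WHITE sample cup, loose, same size, under the needle at the start. Bystander.
- amber_vial: Amber vial with white cap, loose, 28 mm wide, 50 mm tall, origin at the centre of its underside. Bystander.
- reagent_bottle: Glass bottle with blue cap, loose, 60 mm wide, 120 mm tall, origin at the centre of its underside. Bystander.
- pen_case: Black flat case, loose, 150 x 50 x 20 mm, origin at the centre of its underside. Bystander.
- beaker: Glass beaker, loose, 70 mm wide, 90 mm tall, origin at the centre of its underside. Bystander.
Things that resemble listed ones, but are neither listed nor needed, are in the scene too. Several things look just like the rinse_cup: the one meant starts farthest to the robot's right.

How it is judged:
By the outcome, as a careful person would: the job done as asked, in the order asked, and still so for the second after the job is handed in, with the robot touching nothing.
It also fails if it takes over 45 s, if anything falls off the work surface, if the arm or the gripper's body presses on something with over 40 N, if the wrist force passes 120 N, or if a joint passes its speed limit or range.

## Working session

There is one attempt and no reset: what is moved stays moved. The work goes in short steps, Python scripts to look and compute and a tool call to move; the robot and the scene stay as the last step left them, time stands still between calls to the robot, and variables do not carry over. Pictures are saved under pics/ and viewed, at most 10 in all, crops included, and the job is handed in when it is done.

Besides the shell and the picture viewer there is one more tool, called after "Request:" as a command line: name --argument value ..., lists and objects as JSON in quotes. move_arm: Moves the arm, as the interface text tells. Its arguments: {"type":"object","properties":{"targets":{"type":"string"}},"required":["targets"]}

```bash
mkdir -p pics; ls; python3 - <<'E'
from cell import read_state,cams,order,ctrl
import cv2
for n in("scene","top"):
    d=cams.get_image(n); cv2.imwrite(f"pics/{n}0.png",d["color"][:,:,::-1]); print({k:v for k,v in d.items() if k!="color"})
print(read_state())
E
```

```text
pics
{'fovy': 51.32309392193559, 'cx': 318.4920218245196, 'cy': 193.99134055215177, 'rvec': array([ 2.06588124,  0.92324241, -0.48161373]), 'tvec': array([-368.29694355, -204.77085906, 1684.99847753])}
{'fovy': 45.28270557899069, 'cx': 319.56614139463784, 'cy': 193.38670558529662, 'rvec': array([ 2.136115  , -2.12152691,  0.20065852]), 'tvec': array([ -53.66755443,  607.11730016, 1414.71507145])}
{'clock': 0.1, 'qpos': array([ 1.10116615,  0.62928892,  0.0384288 ,  1.51825684, -0.02697948,
        0.99630591, -0.01996991]), 'qd': array([ 0.00070243, -0.0003814 , -0.00099464, -0.00032873, -0.00016488,
       -0.00091028, -0.00112015]), 'tau': array([ 3.74904324e-03, -5.64529037e+01,  1.23094685e+00, -1.93973136e+01,
        1.14259939e-02,  5.40982437e-03,  3.86507782e-05]), 'eef_pos': array([ 255.19786916, -597.12824747,  193.26152281]), 'tool_rot': array([-3.13985143e+00,  2.71073348e-05,  4.03884613e-01]), 'force': array([ 0.09880981, -0.48542666, -1.01861691]), 'torque': array([-0.02878978, -0.00274797, -0.0113096 ]), 'gripper_force': 0.0, 'width': 85.19039022589689}
```

View pics/scene0.png

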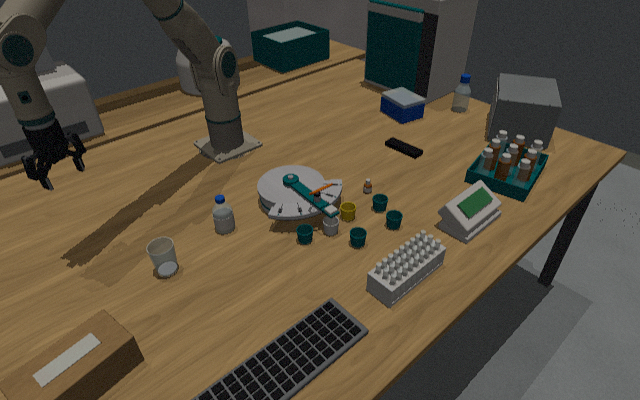

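View pics/top0.png

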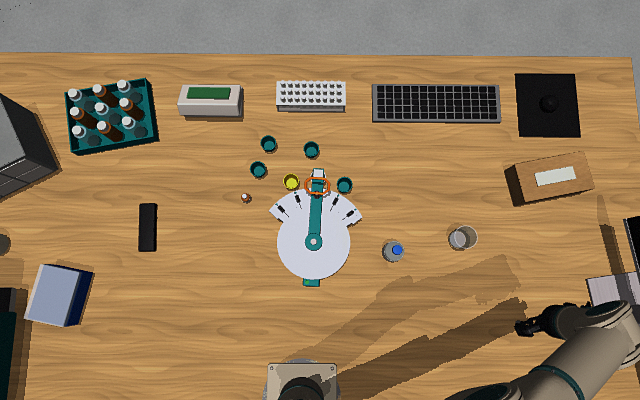

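Scene shows the sampler at about (300,195) with the ring at (325,187). In the top view the hub is at (313,241), the ring at (317,186) and the yellow cup at (291,182). There are four teal cups in the top view: (344,186), (312,150), (269,144) and (259,170). (344,186) fits, as it is farthest to the robot's right and stands next to the arm, opposite the yellow cup. That makes the swing -0.42 (clockwise). I'll confirm it with a crop.

```bash
cat > h.py <<'E'
import numpy as np,cv2
from scipy.spatial.transform import Rotation as Ro
from cell import read_state,cams,order,ctrl
def grab(n):
    d=cams.get_image(n); h=d["color"].shape[0]
    f=h/2/np.tan(np.radians(d["fovy"])/2)
    d["K"]=np.array([[f,0,d["cx"]],[0,f,d["cy"]],[0,0,1]])
    d["R"]=cv2.Rodrigues(d["rvec"])[0]; d["P"]=d["K"]@np.c_[d["R"],d["tvec"]]
    d["hsv"]=cv2.cvtColor(d["color"],cv2.COLOR_RGB2HSV); return d
def plane(d,uv,z):
    r=d["R"].T@np.linalg.solve(d["K"],[*uv,1]); c=-d["R"].T@d["tvec"]
    return c+r*(z-c[2])/r[2]
def tri(a,ua,b,ub):
    X=cv2.triangulatePoints(a["P"],b["P"],np.float64(ua).reshape(2,1),np.float64(ub).reshape(2,1))[:,0]; return X[:3]/X[3]
def proj(d,X):
    x=d["P"]@np.r_[X,1]; return x[:2]/x[2]
def blobs(d,lo,hi,box,amin=15):
    m=cv2.inRange(d["hsv"],np.array(lo),np.array(hi)); k=np.zeros_like(m); x0,y0,x1,y1=box; k[y0:y1,x0:x1]=m[y0:y1,x0:x1]
    n,l,s,c=cv2.connectedComponentsWithStats(k); return [(s[i].tolist(),c[i].round(1)) for i in range(1,n) if s[i,4]>=amin],k
def crop(d,box,s,name):
    x0,y0,x1,y1=box; cv2.imwrite(name,cv2.resize(d["color"][y0:y1,x0:x1,::-1],None,fx=s,fy=s,interpolation=cv2.INTER_CUBIC))
E
python3 - <<'E'
from h import *
s=grab("scene");t=grab("top")
a=s["color"][155:255,245:375,::-1]; b=t["color"][130:260,240:370,::-1]
A=cv2.resize(a,(780,600)); 
B=cv2.resize(b,(600,600),interpolation=cv2.INTER_CUBIC)
cv2.imwrite("pics/c1.png",cv2.resize(a,(780,600),interpolation=cv2.INTER_CUBIC)); cv2.imwrite("pics/c2.png",B)
for n,d,bx in(("s",s,(245,155,420,255)),("t",t,(220,120,420,290))):
    for c,lo,hi in(("orange",(4,150,90),(16,255,255)),("yellow",(20,140,60),(34,255,255)),("teal",(80,90,20),(100,255,255))):
        print(n,c,blobs(d,lo,hi,bx)[0])
E
```

```text
s orange [([309, 183, 24, 11, 53], array([320.7, 188.4]))]
s yellow [([340, 201, 16, 20, 258], array([347.5, 210.2]))]
s teal [([283, 174, 56, 44, 495], array([306.1, 193.1])), ([373, 194, 15, 18, 215], array([379.6, 202. ])), ([261, 201, 9, 9, 15], array([264.5, 205.6])), ([386, 210, 17, 19, 244], array([393.5, 219. ])), ([296, 224, 17, 20, 269], array([304.4, 233. ])), ([350, 228, 17, 19, 263], array([357.5, 236.5]))]
t orange [([304, 177, 27, 18, 149], array([316.1, 184.9])), ([241, 193, 8, 8, 30], array([245.1, 197.6]))]
t yellow [([283, 173, 16, 16, 195], array([290.6, 180.6]))]
t teal [([260, 135, 16, 16, 172], array([267.9, 142.7])), ([304, 141, 15, 16, 174], array([310.9, 148.8])), ([250, 161, 16, 16, 179], array([257.4, 168.5])), ([337, 177, 15, 16, 179], array([344. , 184.5])), ([312, 179, 12, 13, 134], array([317., 185.])), ([305, 194, 18, 57, 617], array([314.4, 223.2])), ([303, 278, 17, 9, 91], array([310.9, 282.3]))]
```

View pics/c1.png

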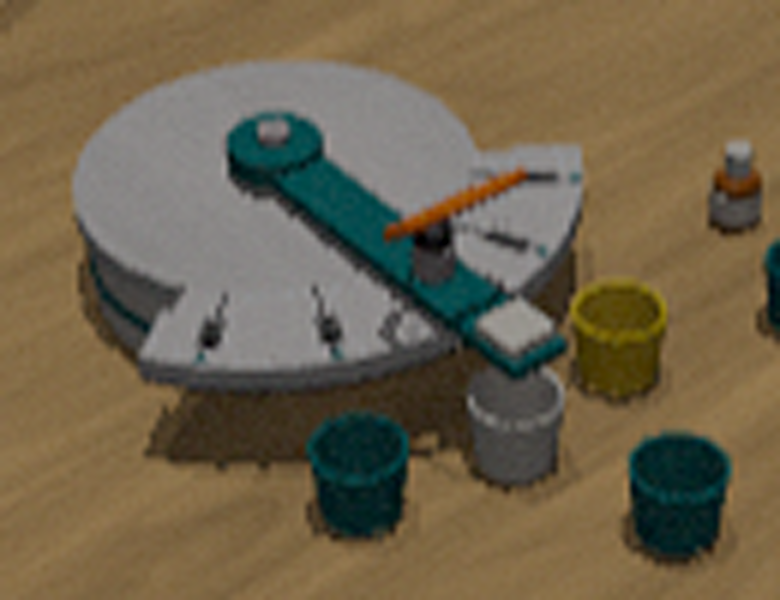

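View pics/c2.png

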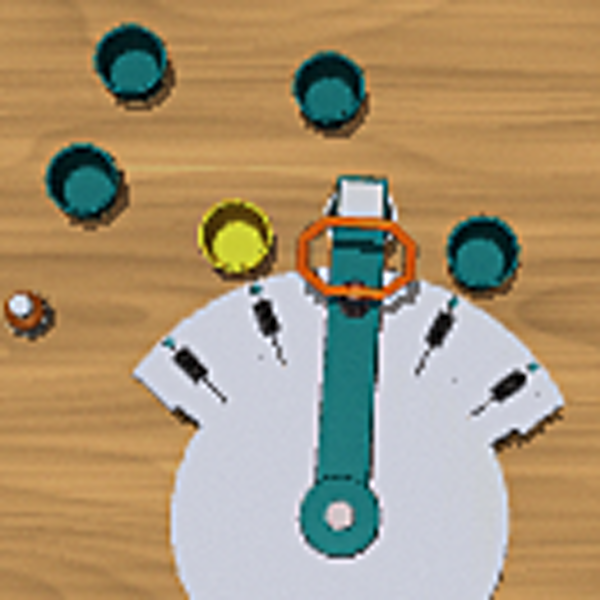

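The crops confirm it: the rinse cup is the teal one at top (344,185), next to the -0.42 hole. The hub cap is at top (313.7,241.6) and scene (290.5,176.3). The ring's top bar is at top (317.4,178.1), and the scene camera sees the ring nearly edge-on, centred at (321,188.6).

```bash
python3 - <<'E'
from h import *
s=grab("scene");t=grab("top")
ph=tri(s,(290.5,176.3),t,(313.7,241.6)); pb=tri(s,(330.8,209.2),t,(318.4,172.3)); pr=tri(s,(321,188.6),t,(316.9,185.5))
print("hub",ph,"block",pb,"ring",pr)
v=pb-ph; yaw=np.arctan2(v[1],v[0]); print("yaw",yaw,np.hypot(*v[:2]), "ring rel",np.hypot(*(pr-ph)[:2]),np.arctan2(*(pr-ph)[1::-1]))
print("plane hub92",plane(t,(313.7,241.6),94),"block",plane(t,(318.4,172.3),88))
# cups: rim ellipse centers in the top view at z=42
for n,uv in(("rinse",(344,184.5)),("yellow",(290.6,180.6))):
    p=plane(t,uv,30); w=p-ph; print(n,p,np.hypot(*w[:2]),np.arctan2(w[1],w[0]))
# ring mask bars in top view
bl,m=blobs(t,(4,130,80),(17,255,255),(300,172,335,200)); ys,xs=np.nonzero(m); print(xs.min(),xs.max(),ys.min(),ys.max())
print([ (y,np.where(m[y])[0][[0,-1]].tolist(),int((m[y]>0).sum())) for y in range(ys.min(),ys.max()+1)])
# model check
for yw in(yaw,):
  u=np.array([np.cos(yw),np.sin(yw),0]);
  o=np.r_[ph[:2],0]
  for nm,r,z in(("ringtop",178,148),("ringc",159,132),("ringlow",140,116),("needleblk",205,85)):
    X=o+u*r+[0,0,z]; print(nm,X,proj(t,X),proj(s,X))
E
```

```text
hub [457.90084367 -32.05577661  85.79755357] block [667.08297193 -45.82934093  83.04068198] ring [617.79633502 -40.84789677 127.80021398]
yaw -0.06574993167475145 209.63509690844273 ring rel 160.13703359736002 -0.0549313494223509
plane hub92 [456.61969941 -33.00290648  94.        ] block [666.26495534 -45.39930949  88.        ]
rinse [ 641.04698244 -126.00204309   30.        ] 205.83587911677446 -0.47396014363117683
yellow [652.24837761  41.405274    30.        ] 207.76787505319098 0.3613877771868289
300 334 172 194
[(172, [300, 334], 21), (173, [300, 334], 20), (174, [300, 334], 18), (175, [300, 334], 19), (176, [300, 334], 18), (177, [300, 334], 33), (178, [300, 334], 33), (179, [300, 334], 27), (180, [300, 334], 20), (181, [300, 334], 19), (182, [300, 334], 17), (183, [300, 334], 19), (184, [300, 334], 19), (185, [300, 334], 22), (186, [300, 334], 21), (187, [300, 333], 18), (188, [300, 334], 14), (189, [305, 334], 12), (190, [306, 334], 10), (191, [307, 327], 7), (192, [308, 326], 17), (193, [310, 324], 15), (194, [317, 322], 6)]
ringtop [635.5162305  -43.75083381 148.        ] [317.84599449 178.02624787] [324.07747055 186.0515485 ]
ringc [616.55728471 -42.502485   132.        ] [317.35549315 185.55323506] [320.08857814 187.5103851 ]
ringlow [597.59833893 -41.2541362  116.        ] [316.87355418 192.94882829] [316.24080072 188.91761246]
needleblk [662.4578903  -45.52480316  85.        ] [318.42884547 173.74957115] [330.03210393 207.84896373]
```

```bash
cat >> h.py <<'E'
PIV=np.array([457.5,-32.5]); YAW=-0.058
def pose(swing,back,up=0.,side=0.,tilt=40,radial=0.):
    """TCP on the ring's opening axis, 'back' mm before its plane, raised 'up', shifted 'side' (left +)"""
    a=YAW+swing; u=np.array([np.cos(a),np.sin(a),0]); l=np.array([-u[1],u[0],0]); k=np.array([0,0,1.])
    t=np.radians(tilt); c=np.r_[PIV,0]+159*u+131*k
    x=np.cos(t)*u+np.sin(t)*k; z=np.sin(t)*u-np.cos(t)*k
    ax=np.sin(np.radians(40))*u-np.cos(np.radians(40))*k
    return c-back*ax+up*k+side*l+radial*u, np.c_[x,-l,z]
def rows(*wps,step=38,ang=6.5,start=None):
    if start is None:
        s=read_state(); start=(s["eef_pos"],Ro.from_euler("xyz",s["tool_rot"]).as_matrix())
    p,R=start; out=[]
    for q,Q in wps:
        rv=Ro.from_matrix(R.T@Q).as_rotvec(); n=int(max(np.ceil(np.linalg.norm(q-p)/step),np.ceil(np.degrees(np.linalg.norm(rv))/ang),1))
        for i in range(n):
            Ri=R@Ro.from_rotvec(rv*i/n).as_matrix()
            out.append(" ".join(f"{v:.2f}" for v in [-1,*(Ri.T@(q-p)/n/10),*np.degrees(rv/n)]))
        p,R=q,Q
    for i in range(0,len(out),5): print("; ".join(out[i:i+5]))
E
python3 - <<'E'
from h import *
R0=Ro.from_euler("xyz",[np.pi,0,-.058]).as_matrix()
P,R=pose(0,120)
rows((np.array([270,-560,340.]),Ro.from_euler("xyz",[np.pi,0,.2]).as_matrix()),(P+[-10,-150,60],R),(P,R)); print(P)
E
```

```text
-1.00 0.71 -0.72 -3.65 -0.01 0.00 2.92; -1.00 0.67 -0.76 -3.65 -0.01 0.00 2.92; -1.00 0.63 -0.79 -3.65 -0.01 0.00 2.92; -1.00 0.59 -0.82 -3.65 -0.01 0.00 2.92; -1.00 2.52 -2.41 0.44 -0.40 3.06 1.09
-1.00 2.45 -2.46 0.55 -0.40 3.06 1.09; -1.00 2.37 -2.51 0.67 -0.40 3.06 1.09; -1.00 2.28 -2.56 0.77 -0.40 3.06 1.09; -1.00 2.19 -2.61 0.87 -0.40 3.06 1.09; -1.00 2.09 -2.66 0.97 -0.40 3.06 1.09
-1.00 1.99 -2.71 1.06 -0.40 3.06 1.09; -1.00 1.88 -2.75 1.15 -0.40 3.06 1.09; -1.00 1.76 -2.79 1.22 -0.40 3.06 1.09; -1.00 1.64 -2.83 1.29 -0.40 3.06 1.09; -1.00 1.51 -2.87 1.36 -0.40 3.06 1.09
-1.00 1.38 -2.91 1.42 -0.40 3.06 1.09; -1.00 1.25 -2.95 1.47 -0.40 3.06 1.09; -1.00 -0.75 -3.01 0.94 0.00 0.00 0.00; -1.00 -0.75 -3.01 0.94 0.00 0.00 0.00; -1.00 -0.75 -3.01 0.94 0.00 0.00 0.00
-1.00 -0.75 -3.01 0.94 0.00 0.00 0.00; -1.00 -0.75 -3.01 0.94 0.00 0.00 0.00
[539.22782769 -37.24553653 222.92533317]
```

Request:
move_arm --targets "-1 0.7 -0.75 -3.65 0 0 2.9; -1 0.65 -0.75 -3.65 0 0 2.9; -1 0.6 -0.8 -3.65 0 0 2.9; -1 0.6 -0.8 -3.65 0 0 2.9; -1 2.5 -2.4 0.45 -0.4 3.05 1.1"

```text
clock: 0.72
eef_pos: [290.7, -538.4, 344.2]
tool_rot: [3.118, -0.057, 0.179]
force: [1.0, -2.2, 0.2]
width: 25.3
gripper_force: 0.0
```

Request:
move_arm --targets "-1 2.45 -2.45 0.55 -0.4 3.05 1.1; -1 2.35 -2.5 0.65 -0.4 3.05 1.1; -1 2.3 -2.55 0.75 -0.4 3.05 1.1; -1 2.2 -2.6 0.85 -0.4 3.05 1.1; -1 2.1 -2.65 0.95 -0.4 3.05 1.1"

```text
clock: 1.13
eef_pos: [389.5, -387.6, 314.8]
tool_rot: [3.117, -0.324, 0.088]
force: [0.6, 0.4, -0.1]
width: 0.0
gripper_force: 0.0
```

Request:
move_arm --targets "-1 2 -2.7 1.05 -0.4 3.05 1.1; -1 1.9 -2.75 1.15 -0.4 3.05 1.1; -1 1.75 -2.8 1.2 -0.4 3.05 1.1; -1 1.65 -2.85 1.3 -0.4 3.05 1.1; -1 1.5 -2.85 1.35 -0.4 3.05 1.1"

```text
clock: 1.55
eef_pos: [489.0, -244.5, 293.2]
tool_rot: [3.126, -0.592, -0.013]
force: [2.2, 1.4, -0.8]
width: -0.4
gripper_force: 0.0
```

Request:
move_arm --targets "-1 1.4 -2.9 1.4 -0.4 3.05 1.1; -1 1.25 -2.95 1.45 -0.4 3.05 1.1; -1 -0.75 -3 0.95 0 0 0; -1 -0.75 -3 0.95 0 0 0; -1 -0.75 -3 0.95 0 0 0"

```text
clock: 1.97
eef_pos: [528.2, -150.6, 293.9]
tool_rot: [-3.128, -0.643, -0.052]
force: [-0.8, -0.4, 0.2]
width: -0.3
gripper_force: 0.0
```

```bash
python3 - <<'E'
from h import *
print(pose(0,60)); rows(pose(0,60)); print(read_state()["qpos"].round(2))
E
```

```text
(array([577.73023232, -39.48118346, 176.96266659]), array([[ 0.76475632, -0.05796749,  0.64170674],
       [-0.04440567, -0.99831847, -0.03726078],
       [ 0.64278761, -0.        , -0.76604444]]))
-1.00 -0.71 -2.24 2.43 -0.20 0.63 0.05; -1.00 -0.73 -2.25 2.41 -0.20 0.63 0.05; -1.00 -0.76 -2.25 2.39 -0.20 0.63 0.05; -1.00 -0.79 -2.26 2.38 -0.20 0.63 0.05; -1.00 -0.82 -2.27 2.36 -0.20 0.63 0.05
[ 0.33  0.13  0.04  2.28 -1.1   0.23 -0.23]
```

The tilt has driven q5 and q6 to their limits, so I need the kinematics to pick another wrist branch. I'll identify the joint signs from the states I have.

```bash
python3 - <<'E'
from h import *
import itertools,json
s=read_state()
D=[([1.10116615,0.62928892,0.0384288,1.51825684,-0.02697948,0.99630591,-0.01996991],[-3.13985143,2.7e-5,0.403884613],[255.198,-597.128,193.26]),(s["qpos"].tolist(),s["tool_rot"].tolist(),s["eef_pos"].tolist())]
json.dump(D,open("D.json","w"))
def chain(q,sg):
    R=np.eye(3)
    for a,g,v in zip("zyzyzyz",sg,q): R=R@Ro.from_euler(a,g*v).as_matrix()
    return R
res=[]
for sg in itertools.product([1,-1],repeat=7):
    if sg[1]<0: continue
    # world R = Rz(c) chain C, free c and C: solve c by 1-D scan
    best=min((np.linalg.norm(Ro.from_matrix((Ro.from_euler('z',c).as_matrix()@chain(D[0][0],sg)).T@Ro.from_euler('xyz',D[0][1]).as_matrix()).as_matrix()-Ro.from_matrix((Ro.from_euler('z',c).as_matrix()@chain(D[1][0],sg)).T@Ro.from_euler('xyz',D[1][1]).as_matrix()).as_matrix()),c) for c in np.arange(0,2*np.pi,.02))
    c=best[1];C=(Ro.from_euler('z',c).as_matrix()@chain(D[0][0],sg)).T@Ro.from_euler('xyz',D[0][1]).as_matrix()
    res.append((best[0],sg,c,C.round(2).tolist()))
for r in sorted(res,key=lambda r:r[0])[:6]: print(r)
E
```

```text
(np.float64(1.5575781760030168e-07), (-1, 1, -1, 1, -1, 1, -1), np.float64(0.0), [[-0.0, -1.0, -0.0], [1.0, -0.0, 0.0], [-0.0, -0.0, 1.0]])
(np.float64(0.06249424450857229), (-1, 1, 1, 1, -1, 1, -1), np.float64(6.2), [[0.02, -1.0, -0.0], [1.0, 0.02, -0.05], [0.05, -0.0, 1.0]])
(np.float64(0.42145956170357984), (1, 1, 1, -1, 1, -1, -1), np.float64(4.66), [[-0.21, -0.23, -0.95], [0.79, -0.61, -0.02], [-0.57, -0.76, 0.31]])
(np.float64(0.4582067052468022), (1, 1, -1, -1, 1, -1, -1), np.float64(4.7), [[-0.17, -0.26, -0.95], [0.81, -0.59, 0.02], [-0.57, -0.76, 0.31]])
(np.float64(0.5507780783711055), (-1, 1, -1, 1, -1, 1, 1), np.float64(0.2), [[-0.24, -0.97, -0.0], [0.97, -0.24, 0.0], [-0.0, 0.0, 1.0]])
(np.float64(0.5676316143937705), (-1, 1, 1, 1, -1, 1, 1), np.float64(0.14), [[-0.24, -0.97, 0.0], [0.97, -0.24, -0.04], [0.04, -0.01, 1.0]])
```

Request:
move_arm --targets "-1 -0.5 0.5 -1 0 -6.5 0; -1 -0.5 0.5 -1 0 -6.5 0; -1 0 0.5 -1 0 -6.5 3; -1 0 0.5 0 0 -6.5 -3; -1 0 0.5 0 0 -6.5 -6"

```text
clock: 2.38
eef_pos: [527.0, -154.8, 306.2]
tool_rot: [-3.141, -0.305, 0.088]
force: [0.8, 0.9, 0.6]
width: 0.1
gripper_force: 0.0
```

```bash
cat > kin.py <<'E'
import numpy as np,json
from scipy.spatial.transform import Rotation as Ro
SG=(-1,1,-1,1,-1,1,-1); C=np.array([[0,-1,0],[1,0,0],[0,0,1.]])
LO=np.array([-3.06,-.37,-1.25,.18,-1.1,.23,-2.94]);HI=np.array([3.06,2.12,1.32,2.47,4.24,1.98,2.94])
def frames(q):
    R=np.eye(3);F=[]
    for a,g,v in zip("zyzyzyz",SG,q): R=R@Ro.from_euler(a,g*v).as_matrix();F.append(R)
    return F
def regress(q):
    F=frames(q); z=np.array([0,0,1.])
    return np.c_[z,F[1][:,2],F[2][:,0],F[3][:,0],F[3][:,2],F[5][:,0],F[5][:,2]]
E
python3 - <<'E'
from h import *
from kin import *
D=json.load(open("D.json")); s=read_state(); D.append((s["qpos"].tolist(),s["tool_rot"].tolist(),s["eef_pos"].tolist())); json.dump(D,open("D.json","w"))
A=np.vstack([regress(d[0]) for d in D]); b=np.hstack([d[2] for d in D])
print(s["qpos"].round(2)); 
x,_,r,sv=np.linalg.lstsq(A,b,rcond=None); print(x.round(1),sv.round(3),(A@x-b).round(1))
E
```

```text
[ 0.06  0.23  0.32  1.93 -0.3   0.74 -0.92]
[273.  466.6  84.6 -36.7 335.1  -1.7 258.7] [3.398 2.873 0.931 0.414 0.369 0.145 0.053] [22.3 14.8 -3.2 -3.8  1.8 -3.6  8.8  3.2  6.8]
```

Request:
move_arm --targets "-1 0 0.5 -1 0 -6.5 0; -1 0 0.5 -1 0 -6.5 0; -1 0 0.5 -1 0 -4.5 -5; -1 0 0 0 0 0 -7; -1 0 0 0 0 0 -7"

```text
clock: 2.8
eef_pos: [524.6, -168.7, 333.7]
tool_rot: [3.141, -0.003, 0.426]
force: [-0.8, 0.6, 0.1]
width: 0.2
gripper_force: 0.0
```

```bash
cat > rec.py <<'E'
from h import *
from kin import *
D=json.load(open("D.json")); s=read_state(); D.append((s["qpos"].tolist(),s["tool_rot"].tolist(),s["eef_pos"].tolist())); json.dump(D,open("D.json","w")); print(s["qpos"].round(2))
E
python3 rec.py
```

```text
[ 0.06  0.36  0.29  1.6  -0.11  1.19 -0.77]
```

Request:
move_arm --targets "-1 2 0 0 0 0 -7; -1 2 0 0 0 0 -7; -1 2 0 0 0 0 -7; -1 2 0 0 0 0 -7; -1 2 0 0 0 0 -7"

```text
clock: 3.22
eef_pos: [601.3, -108.2, 334.0]
tool_rot: [3.14, -0.003, 1.035]
force: [0.8, 0.6, 0.5]
width: 0.1
gripper_force: 0.0
```

```bash
python3 rec.py
```

```text
[ 0.05  0.46  0.13  1.43 -0.06  1.25 -0.35]
```

Request:
move_arm --targets "-1 0 -1 2 0 0 -7; -1 0 -1 2 0 0 -7; -1 0 -1 0 5 0 -5; -1 0 0 0 5 0 -5; -1 0 0 0 5 0 -5"

```text
clock: 3.63
eef_pos: [572.2, -96.6, 295.0]
tool_rot: [-2.882, -0.037, 1.536]
force: [0.9, -0.8, 0.3]
width: 0.2
gripper_force: 0.0
```

```bash
python3 rec.py; python3 - <<'E'
from kin import *
D=json.load(open("D.json"))
def reg(q):
    F=frames(q); return np.c_[np.eye(3),*[F[i] for i in (1,3,5)],F[2][:,0]]
for f,n in((regress,"simple"),):
    A=np.vstack([f(d[0]) for d in D]); b=np.hstack([d[2] for d in D]); x=np.linalg.lstsq(A,b,rcond=None)[0]; print(n,x.round(1),(A@x-b).round(1).reshape(-1,3).tolist())
A=np.vstack([reg(d[0]) for d in D]); 
x=np.linalg.lstsq(A,b,rcond=1e-3)[0]; print(x.round(1),np.linalg.svd(A)[1].round(3),(A@x-b).round(1).reshape(-1,3).tolist())
E
```

```text
[ 0.12  0.61  0.01  1.3  -0.01  1.5   0.1 ]
simple [385.4 458.4  41.3   3.1 375.9 -16.7 326.6] [[16.1, 25.6, 4.4], [-4.8, 2.5, -2.9], [10.7, 4.8, 3.7], [15.3, 11.1, -0.7], [4.9, 20.6, -0.7], [4.7, 26.6, -3.9]]
[-0.000e+00 -0.000e+00  3.362e+02  0.000e+00 -1.150e+01  5.591e+02
  0.000e+00 -1.620e+01  3.821e+02  0.000e+00 -3.000e-01  3.871e+02
  0.000e+00] [5.352 4.792 4.772 1.094 0.997 0.729 0.694 0.521 0.241 0.21  0.165 0.089
 0.036] [[-0.0, -0.0, 0.0], [0.0, -0.0, 0.0], [-0.0, 0.0, -0.0], [0.0, -0.0, -0.0], [-0.0, 0.0, -0.0], [0.0, 0.0, -0.0]]
```

The fit is exact, so I have full forward kinematics. Next I'll search for IK branches at the hook poses.

```bash
cat >> kin.py <<'E'
from scipy.optimize import least_squares
def fk(q):
    F=frames(q); return np.array([0,0,336.2])+F[1]@[0,-11.5,559.1]+F[3]@[0,-16.2,382.1]+F[5]@[0,-.3,387.1],F[6]@C
def ik(p,R,q0,reg=0.01,m=.03,ref=None):
    ref=q0 if ref is None else ref
    def f(q):
        P,Q=fk(q); return np.r_[(P-p)/100,Ro.from_matrix(R.T@Q).as_rotvec()*3,reg*(q-ref)]
    r=least_squares(f,np.clip(q0,LO+m+.01,HI-m-.01),bounds=(LO+m,HI-m)); e=f(r.x)[:6]; return r.x,np.linalg.norm(e[:3])*100,np.linalg.norm(e[3:])/3
E
python3 - <<'E'
from h import *
from kin import *
rng=np.random.default_rng(0); q0=read_state()["qpos"]
for flip in(0,1):
    P,R=pose(0,-25); R=R@np.diag([-1,-1,1]) if flip else R
    P2,R2=pose(-.42,-25,12); R2=R2@np.diag([-1,-1,1]) if flip else R2
    S=[]
    for i in range(25):
        q,e,a=ik(P,R,rng.uniform(LO,HI),reg=0.003,ref=q0)
        if e<2 and a<.02:
            q2,e2,a2=ik(P2,R2,q); S.append((np.abs(q-q0).max(),q.round(2).tolist(),q2.round(2).tolist(),round(e2,1),round(a2,3)))
    S.sort(key=lambda s:s[0]); print("flip",flip,len(S))
    for s_ in S[:6]: print(s_)
E
```

```text
flip 0 10
(np.float64(2.6890643390661464), [0.29, 0.66, -0.42, 2.36, 2.67, 0.61, 2.05], [0.14, 0.62, -0.31, 2.34, 2.23, 0.67, 2.0], np.float64(0.0), np.float64(0.0))
(np.float64(2.6890643394558613), [0.29, 0.66, -0.42, 2.36, 2.67, 0.61, 2.05], [0.14, 0.62, -0.31, 2.34, 2.23, 0.67, 2.0], np.float64(0.0), np.float64(0.0))
(np.float64(2.689064425207347), [0.29, 0.66, -0.42, 2.36, 2.67, 0.61, 2.05], [0.14, 0.62, -0.31, 2.34, 2.23, 0.67, 2.0], np.float64(0.0), np.float64(0.0))
(np.float64(2.6890644272496234), [0.29, 0.66, -0.42, 2.36, 2.67, 0.61, 2.05], [0.14, 0.62, -0.31, 2.34, 2.23, 0.67, 2.0], np.float64(0.0), np.float64(0.0))
(np.float64(2.6890644566420554), [0.29, 0.66, -0.42, 2.36, 2.67, 0.61, 2.05], [0.14, 0.62, -0.31, 2.34, 2.23, 0.67, 2.0], np.float64(0.0), np.float64(0.0))
(np.float64(2.6890644946594495), [0.29, 0.66, -0.42, 2.36, 2.67, 0.61, 2.05], [0.14, 0.62, -0.31, 2.34, 2.23, 0.67, 2.0], np.float64(0.0), np.float64(0.0))
flip 1 15
(np.float64(2.177384761551066), [0.74, 0.97, -1.21, 2.35, 2.16, 1.03, -0.39], [0.66, 0.92, -1.18, 2.33, 1.96, 1.24, -0.69], np.float64(0.0), np.float64(0.0))
(np.float64(2.1774050268163503), [0.74, 0.97, -1.21, 2.35, 2.16, 1.03, -0.39], [0.66, 0.92, -1.18, 2.33, 1.96, 1.24, -0.69], np.float64(0.0), np.float64(0.0))
(np.float64(2.177437766960825), [0.74, 0.97, -1.21, 2.35, 2.16, 1.03, -0.39], [0.66, 0.92, -1.18, 2.33, 1.96, 1.24, -0.69], np.float64(0.0), np.float64(0.0))
(np.float64(2.1774390151621894), [0.74, 0.97, -1.21, 2.35, 2.16, 1.03, -0.39], [0.66, 0.92, -1.18, 2.33, 1.96, 1.24, -0.69], np.float64(0.0), np.float64(0.0))
(np.float64(2.177439364943101), [0.74, 0.97, -1.21, 2.35, 2.16, 1.03, -0.39], [0.66, 0.92, -1.18, 2.33, 1.96, 1.24, -0.69], np.float64(0.0), np.float64(0.0))
(np.float64(2.177441717234167), [0.74, 0.97, -1.21, 2.35, 2.16, 1.03, -0.39], [0.66, 0.92, -1.18, 2.33, 1.96, 1.24, -0.69], np.float64(0.0), np.float64(0.0))
```

```bash
python3 - <<'E'
from h import *
from kin import *
F=np.diag([-1,-1,1]); q0=read_state()["qpos"]; print(q0.round(2))
for ref in ([.3,.7,-.5,2.3,2.6,.7,-1.2],[.6,.9,-.9,2.3,2.3,.9,-.7],[0,.6,0,2.3,3.1,.6,-1.5]):
    ref=np.array(ref); q=ref
    for a in ((0,-25,0),(0,20,0),(0,40,0),(0,60,0),(0,80,0),(0,60,40),(0,-25,14),(-.2,-25,14),(-.42,-25,14),(-.42,-25,0),(-.42,50,0)):
        P,R=pose(*a); q,e,an=ik(P,R@F,q,ref=ref,reg=.01); print(a,q.round(2),round(e,1),round(an,3))
E
```

```text
[ 0.12  0.61  0.01  1.3  -0.01  1.5   0.1 ]
(0, -25, 0) [ 0.31  0.67 -0.44  2.36  2.66  0.62 -1.07] 0.0 0.0
(0, 20, 0) [ 0.32  0.56 -0.45  2.41  2.63  0.57 -1.08] 0.0 0.0
(0, 40, 0) [ 0.32  0.51 -0.46  2.43  2.62  0.54 -1.08] 0.0 0.0
(0, 60, 0) [ 0.65  0.58 -0.95  2.44  2.23  0.68 -0.66] 0.3 0.001
(0, 80, 0) [ 0.81  0.64 -1.22  2.44  2.02  0.78 -0.46] 2.0 0.008
(0, 60, 40) [ 0.3   0.35 -0.4   2.41  2.56  0.34 -1.03] 0.0 0.0
(0, -25, 14) [ 0.31  0.63 -0.44  2.35  2.64  0.57 -1.06] 0.0 0.0
(-0.2, -25, 14) [ 0.23  0.62 -0.38  2.35  2.44  0.63 -1.09] 0.0 0.0
(-0.42, -25, 14) [ 0.17  0.62 -0.36  2.34  2.21  0.68 -1.11] 0.0 0.0
(-0.42, -25, 0) [ 0.18  0.66 -0.36  2.34  2.24  0.72 -1.14] 0.0 0.0
(-0.42, 50, 0) [ 0.13  0.49 -0.39  2.41  2.07  0.66 -1.05] 0.0 0.0
(0, -25, 0) [ 0.61  0.81 -0.92  2.35  2.31  0.82 -0.62] 0.0 0.0
(0, 20, 0) [ 0.64  0.7  -0.96  2.4   2.25  0.77 -0.63] 0.0 0.0
(0, 40, 0) [ 0.65  0.65 -0.98  2.42  2.23  0.74 -0.63] 0.0 0.0
(0, 60, 0) [ 0.72  0.63 -1.07  2.44  2.15  0.75 -0.58] 0.0 0.0
(0, 80, 0) [ 0.81  0.64 -1.22  2.44  2.02  0.78 -0.46] 2.0 0.008
(0, 60, 40) [ 0.7
[... 404 characters left out ...]
0.63 -0.01  2.37  3.06  0.56 -1.54] 0.0 0.0
(0, 20, 0) [ 0.    0.53 -0.    2.42  3.06  0.51 -1.54] 0.0 0.0
(0, 40, 0) [ 0.04  0.48 -0.06  2.44  2.99  0.48 -1.48] 0.0 0.0
(0, 60, 0) [ 0.6   0.55 -0.86  2.44  2.29  0.63 -0.73] 0.4 0.002
(0, 80, 0) [ 0.81  0.64 -1.22  2.44  2.02  0.78 -0.46] 2.0 0.008
(0, 60, 40) [-0.03  0.33  0.03  2.41  3.03  0.3  -1.52] 0.0 0.0
(0, -25, 14) [ 0.01  0.6  -0.01  2.36  3.06  0.52 -1.54] 0.0 0.0
(-0.2, -25, 14) [-0.1   0.6   0.09  2.36  2.85  0.51 -1.57] 0.0 0.0
(-0.42, -25, 14) [-0.22  0.62  0.21  2.35  2.62  0.47 -1.59] 0.0 0.0
(-0.42, -25, 0) [-0.2   0.65  0.18  2.35  2.63  0.52 -1.61] 0.0 0.0
(-0.42, 50, 0) [-0.36  0.49  0.3   2.42  2.51  0.41 -1.52] 0.0 0.0
```

```bash
cat >> kin.py <<'E'
def dls(q,P,R,it=4,lam=.02):
    for _ in range(it):
        p,Q=fk(q); e=np.r_[(P-p)/1000,Q@Ro.from_matrix(Q.T@R).as_rotvec()]
        J=np.zeros((6,7))
        for i in range(7):
            d=q.copy();d[i]+=1e-5;a,b=fk(d);J[:,i]=np.r_[(a-p)/1000,Q@Ro.from_matrix(Q.T@b).as_rotvec()]/1e-5
        q=np.clip(q+J.T@np.linalg.solve(J@J.T+lam**2*np.eye(6),e),LO,HI)
    return q
def jrows(q0,qs,start,maxmm=36,maxdeg=6.5):
    """round rows following the joint path; returns rows and poses"""
    out=[];p,R=start;poses=[]
    path=[q0,*qs]
    for a,b in zip(path,path[1:]):
        n=1
        while True:
            F=[fk(a+(b-a)*i/n) for i in range(n+1)]
            if all(np.linalg.norm(F[i+1][0]-F[i][0])<maxmm and np.degrees(Ro.from_matrix(F[i][1].T@F[i+1][1]).magnitude())<maxdeg for i in range(n)): break
            n+=1
        poses+=F[1:]
    for P,Q in poses:
        out.append([-1,*np.round(R.T@(P-p)/10,2),*np.round(np.degrees(Ro.from_matrix(R.T@Q).as_rotvec()),1)]); p,R=P,Q
    return out,poses
E
python3 - <<'E'
from h import *
from kin import *
F=np.diag([-1,-1,1]); s=read_state(); q0=s["qpos"]; ref=np.array([.3,.6,-.45,2.35,2.6,.6,-1.1])
P,R=pose(0,40,90); qA,e,a=ik(P,R@F,ref); print(qA.round(2),e,a,P)
lift=q0+0; 
st=(s["eef_pos"],Ro.from_euler("xyz",s["tool_rot"]).as_matrix())
qm=(q0+qA)/2; qm[1]-=.15; 
for name,qs in(("direct",[qA]),("mid",[qm,qA])):
    o,ps=jrows(q0,qs,st); q=q0.copy()
    Z=[]
    for P_,R_ in ps: q=dls(q,P_,R_); Z.append(P_.round(0).tolist())
    print(name,len(o),"dls end",q.round(2),np.linalg.norm(fk(q)[0]-P)); print(Z[::3])
E
```

```text
[ 0.42  0.3  -0.54  2.33  2.18  0.26 -0.64] 0.017748645754970923 0.00011199612837322011 [590.5643672  -40.22639911 251.64177772]
direct 27 dls end [ 0.17  0.27 -0.22  2.33  2.53  0.23 -1.  ] 16.202488911629402
[[568.0, -124.0, 288.0], [561.0, -200.0, 277.0], [569.0, -261.0, 280.0], [590.0, -300.0, 291.0], [620.0, -311.0, 304.0], [650.0, -290.0, 312.0], [669.0, -241.0, 311.0], [665.0, -171.0, 299.0], [632.0, -92.0, 274.0]]
mid 26 dls end [ 0.18  0.27 -0.23  2.33  2.51  0.23 -0.99] 15.477073758123305
[[567.0, -130.0, 294.0], [564.0, -221.0, 309.0], [581.0, -285.0, 345.0], [611.0, -311.0, 392.0], [641.0, -297.0, 402.0], [663.0, -260.0, 384.0], [670.0, -204.0, 355.0], [655.0, -135.0, 315.0], [612.0, -63.0, 268.0]]
```

```bash
cat > plan.py <<'E'
from h import *
from kin import *
import sys
F=np.diag([-1,-1,1])
def go(args,ref=(.3,.6,-.45,2.35,2.6,.6,-1.1),**k):
    s=read_state(); q0=s["qpos"]; P,R=pose(*args); qA,e,a=ik(P,R@F,np.array(ref)); st=(s["eef_pos"],Ro.from_euler("xyz",s["tool_rot"]).as_matrix())
    o,ps=jrows(q0,[qA],st,**k); print(q0.round(2),"->",qA.round(2),round(e,1),P.round(0),len(o))
    for i in range(0,len(o),5): print("; ".join(" ".join(f"{v:g}" for v in r) for r in o[i:i+5]))
    q=q0
    for p_ in ps: q=dls(q,*p_)
    print("end",q.round(2),np.linalg.norm(fk(q)[0]-P).round(1),"min z",min(p_[0][2] for p_ in ps).round(0))
E
python3 -c "
from plan import *
go((0,40,30))"
```

```text
[ 0.12  0.61  0.01  1.3  -0.01  1.5   0.1 ] -> [ 0.31  0.43 -0.43  2.4   2.58  0.42 -1.04] 0.0 [591. -40. 192.] 31
-1 -2.84 -0.48 0.92 0.1 -4.4 1.2; -1 -2.74 -0.36 0.9 -0.1 -4.4 0.9; -1 -2.62 -0.25 0.87 -0.4 -4.3 0.6; -1 -2.49 -0.13 0.84 -0.6 -4.3 0.3; -1 -2.34 -0 0.79 -0.8 -4.2 0
-1 -2.18 0.12 0.73 -1.1 -4 -0.2; -1 -2.01 0.24 0.67 -1.3 -3.9 -0.5; -1 -1.83 0.36 0.6 -1.6 -3.7 -0.7; -1 -1.65 0.48 0.52 -1.8 -3.5 -0.9; -1 -1.45 0.6 0.43 -2 -3.3 -1.1
-1 -1.25 0.71 0.35 -2.2 -3.1 -1.3; -1 -1.05 0.82 0.25 -2.4 -2.8 -1.5; -1 -0.84 0.93 0.16 -2.6 -2.6 -1.7; -1 -0.63 1.04 0.06 -2.8 -2.3 -1.8; -1 -0.41 1.14 -0.04 -3 -2 -2
-1 -0.19 1.24 -0.13 -3.1 -1.7 -2.1; -1 0.02 1.34 -0.23 -3.2 -1.4 -2.2; -1 0.24 1.43 -0.32 -3.3 -1.1 -2.3; -1 0.46 1.52 -0.41 -3.4 -0.9 -2.4; -1 0.67 1.6 -0.49 -3.5 -0.6 -2.5
-1 0.88 1.68 -0.57 -3.6 -0.3 -2.5; -1 1.09 1.75 -0.64 -3.6 0 -2.6; -1 1.3 1.82 -0.7 -3.6 0.3 -2.6; -1 1.5 1.88 -0.75 -3.6 0.6 -2.7; -1 1.7 1.93 -0.79 -3.6 0.8 -2.7
-1 1.89 1.98 -0.83 -3.6 1.1 -2.7; -1 2.07 2.02 -0.86 -3.5 1.3 -2.7; -1 2.25 2.05 -0.87 -3.5 1.6 -2.8; -1 2.42 2.08 -0.88 -3.4 1.8 -2.8; -1 2.58 2.09 -0.88 -3.3 2 -2.8
-1 2.73 2.1 -0.86 -3.2 2.2 -2.8
end [ 0.14  0.41 -0.2   2.41  2.81  0.39 -1.29] 0.0 min z 192.0
```

Request:
move_arm --targets "-1 -2.85 -0.5 0.9 0.1 -4.4 1.2; -1 -2.75 -0.35 0.9 -0.1 -4.4 0.9; -1 -2.6 -0.25 0.85 -0.4 -4.3 0.6; -1 -2.5 -0.15 0.85 -0.6 -4.3 0.3; -1 -2.35 0 0.8 -0.8 -4.2 0"

```text
clock: 4.05
eef_pos: [546.2, -230.1, 270.4]
tool_rot: [-2.906, 0.346, 1.578]
force: [0.6, -0.5, 0.8]
width: -0.1
gripper_force: 0.0
```

Request:
move_arm --targets "-1 -2.2 0.1 0.75 -1.1 -4 -0.2; -1 -2 0.25 0.65 -1.3 -3.9 -0.5; -1 -1.85 0.35 0.6 -1.6 -3.7 -0.7; -1 -1.65 0.5 0.5 -1.8 -3.5 -0.9; -1 -1.45 0.6 0.45 -2 -3.3 -1.1"

```text
clock: 4.47
eef_pos: [562.8, -324.4, 282.3]
tool_rot: [-2.973, 0.648, 1.721]
force: [-0.6, 0.0, 0.5]
width: -0.2
gripper_force: 0.0
```

Request:
move_arm --targets "-1 -1.25 0.7 0.35 -2.2 -3.1 -1.3; -1 -1.05 0.8 0.25 -2.4 -2.8 -1.5; -1 -0.85 0.95 0.15 -2.6 -2.6 -1.7; -1 -0.65 1.05 0.05 -2.8 -2.3 -1.8; -1 -0.4 1.15 -0.05 -3 -2 -2"

```text
clock: 4.88
eef_pos: [615.0, -352.3, 299.1]
tool_rot: [-3.033, 0.849, 1.964]
force: [0.0, -0.3, 0.6]
width: -0.0
gripper_force: 0.0
```

```bash
python3 -c "
from plan import *
go((0,40,30))"
```

```text
[-0.16  0.54  0.36  1.84  1.03  0.72 -0.32] -> [ 0.31  0.43 -0.43  2.4   2.58  0.42 -1.04] 0.0 [591. -40. 192.] 16
-1 0.46 0.46 0.29 -1.9 -0.8 -2.8; -1 0.6 0.66 0.15 -2.2 -0.7 -2.8; -1 0.74 0.86 0.02 -2.5 -0.5 -2.8; -1 0.86 1.04 -0.12 -2.7 -0.4 -2.8; -1 0.98 1.23 -0.25 -2.9 -0.2 -2.8
-1 1.09 1.4 -0.37 -3.1 -0.1 -2.8; -1 1.19 1.57 -0.48 -3.3 0.1 -2.8; -1 1.28 1.73 -0.59 -3.5 0.2 -2.7; -1 1.37 1.88 -0.68 -3.6 0.3 -2.7; -1 1.45 2.02 -0.77 -3.7 0.4 -2.7
-1 1.53 2.16 -0.84 -3.8 0.5 -2.7; -1 1.6 2.28 -0.91 -3.8 0.6 -2.7; -1 1.67 2.39 -0.96 -3.9 0.7 -2.8; -1 1.74 2.49 -1 -3.9 0.8 -2.8; -1 1.81 2.58 -1.02 -3.9 0.9 -2.8
-1 1.87 2.66 -1.04 -3.9 1 -2.9
end [ 0.19  0.41 -0.27  2.41  2.74  0.4  -1.21] 0.0 min z 192.0
```

Request:
move_arm --targets "-1 0.45 0.45 0.3 -1.9 -0.8 -2.8; -1 0.6 0.65 0.15 -2.2 -0.7 -2.8; -1 0.75 0.85 0 -2.5 -0.5 -2.8; -1 0.85 1.05 -0.1 -2.7 -0.4 -2.8; -1 1 1.25 -0.25 -2.9 -0.2 -2.8"

```text
clock: 5.3
eef_pos: [639.2, -313.9, 265.9]
tool_rot: [-2.959, 0.854, 2.344]
force: [0.8, -0.5, 0.4]
width: 0.1
gripper_force: 0.0
```

Request:
move_arm --targets "-1 1.1 1.4 -0.35 -3.1 -0.1 -2.8; -1 1.2 1.55 -0.5 -3.3 0.1 -2.8; -1 1.3 1.75 -0.6 -3.5 0.2 -2.7; -1 1.35 1.9 -0.7 -3.6 0.3 -2.7; -1 1.45 2 -0.75 -3.7 0.4 -2.7"

```text
clock: 5.72
eef_pos: [650.7, -209.8, 228.1]
tool_rot: [-3.005, 0.798, 2.691]
force: [1.2, -0.6, -1.6]
width: -0.1
gripper_force: 0.0
```

```bash
python3 -c "
from plan import *
go((0,40,30))"
```

```text
[-0.12  0.48  0.22  2.2   2.16  0.39 -0.98] -> [ 0.31  0.43 -0.43  2.4   2.58  0.42 -1.04] 0.0 [591. -40. 192.] 6
-1 2.41 1.86 -0.53 -3.4 1.7 -2.9; -1 2.13 2.1 -0.71 -3.6 1.3 -2.8; -1 1.84 2.3 -0.88 -3.8 0.9 -2.8; -1 1.56 2.48 -1.03 -3.9 0.5 -2.9; -1 1.3 2.65 -1.16 -4 0.2 -2.9
-1 1.04 2.79 -1.28 -4 -0.2 -3
end [ 0.2   0.41 -0.28  2.41  2.73  0.4  -1.2 ] 0.0 min z 189.0
```

Request:
move_arm --targets "-1 2.4 1.85 -0.65 -3.4 1.7 -2.9; -1 2.15 2.1 -0.75 -3.6 1.3 -2.8; -1 1.85 2.3 -0.9 -3.8 0.9 -2.8; -1 1.55 2.5 -1.05 -3.9 0.5 -2.9; -1 1.3 2.65 -1.15 -4 0.2 -2.9"

```text
clock: 6.13
eef_pos: [601.3, -69.3, 190.4]
tool_rot: [-3.116, 0.696, 3.012]
force: [1.0, -0.2, 0.0]
width: -0.0
gripper_force: 0.0
```

Request:
move_arm --targets "-1 1.05 2.8 -1.3 -4 -0.2 -3; -1 0 0 0 0 0 0; -1 0 0 0 0 0 0"

```text
clock: 6.38
eef_pos: [589.6, -40.9, 193.4]
tool_rot: [-3.141, 0.7, 3.076]
force: [0.2, -0.4, -0.6]
width: -0.1
gripper_force: 0.0
```

```bash
python3 -c "
from plan import *
go((0,40,10))
s=read_state();P,R=pose(0,40,30);Q=Ro.from_euler('xyz',s['tool_rot']).as_matrix()
print((s['eef_pos']-P).round(1),np.degrees(Ro.from_matrix(Q.T@R@F).as_rotvec()).round(1))
"
```

```text
[ 0.19  0.41 -0.27  2.41  2.72  0.4  -1.2 ] -> [ 0.32  0.48 -0.45  2.42  2.61  0.5  -1.07] 0.0 [591. -40. 172.] 1
-1 1.33 0.08 1.73 -0.3 0.1 -0.3
end [ 0.21  0.47 -0.3   2.43  2.75  0.47 -1.22] 0.0 min z 172.0
[-1.  -0.7  1.8] [-0.3  0.1 -0.3]
```

Request:
move_arm --targets "-1 1 0.05 1.25 0 0 -0.2; -1 1 0.05 1.25 0 0 0; -1 0 0 0.5 0 0 0; -1 0 0 0.5 0 0 0; -1 0 0 0.5 0 0 0"

```text
clock: 6.8
eef_pos: [601.6, -40.9, 149.8]
tool_rot: [-3.137, 0.7, 3.081]
force: [0.8, 0.6, -0.1]
width: 0.2
gripper_force: 0.0
```

```bash
python3 -c "
from plan import *
s=grab('scene');t=grab('top')
A=cv2.resize(s['color'][140:240,260:360,::-1],(400,400),interpolation=cv2.INTER_CUBIC);B=cv2.resize(t['color'][140:240,265:365,::-1],(400,400),interpolation=cv2.INTER_CUBIC)
cv2.imwrite('pics/p1.png',np.hstack([A,B]))
st=read_state();P,R=pose(0,25,0);print((st['eef_pos']-P).round(1),st['force'].round(1))
"
```

```text
[ 1.4  0.1 -0.3] [ 0.3 -0.2  1.3]
```

View pics/p1.png

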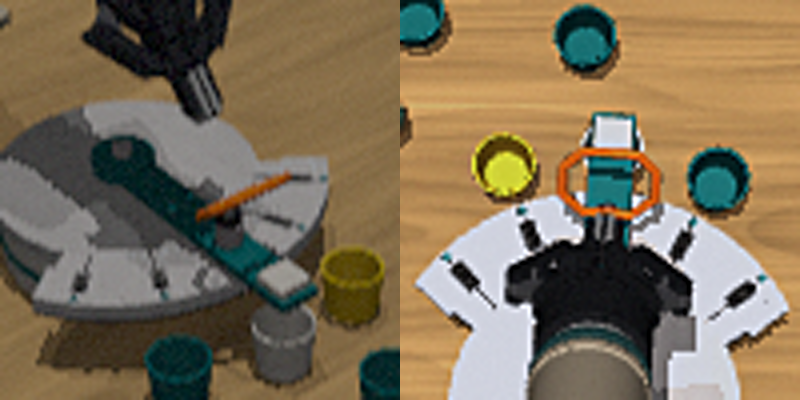

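The fingertip stands in front of the ring opening: at about (311,169) in the scene view and (317,199) in the top view. The ring is at top (317,186).

```bash
python3 -c "
from plan import *
s=grab('scene');t=grab('top');p=read_state()['eef_pos']
print(proj(s,p),proj(t,p))
for b in(-25,0,25): print(b,proj(s,pose(0,b)[0]),proj(t,pose(0,b)[0]))
m=blobs(t,(4,130,80),(17,255,255),(302,175,331,197))[1]; ys,xs=np.nonzero(m)
for y in range(175,197): 
  r=np.where(m[y])[0]; print(y,r.tolist() if len(r)<12 else (r[0],r[-1],len(r)))
"
```

```text
[316.93576029 179.850434  ] [316.63066412 189.65609254]
-25 [323.73348164 195.45534098] [317.42807784 181.68816594]
0 [320.22208206 187.63074164] [317.08444732 185.72802353]
25 [316.70277755 179.78852743] [316.72995611 189.89556372]
175 (np.int64(302), np.int64(330), 13)
176 [302, 303, 304, 305, 306, 307, 309, 327, 328, 329, 330]
177 (np.int64(302), np.int64(330), 24)
178 (np.int64(302), np.int64(330), 27)
179 (np.int64(302), np.int64(330), 18)
180 (np.int64(302), np.int64(330), 14)
181 [302, 304, 305, 306, 307, 308, 310, 326, 327, 328, 329]
182 (np.int64(302), np.int64(330), 12)
183 (np.int64(302), np.int64(330), 14)
184 (np.int64(302), np.int64(330), 14)
185 (np.int64(302), np.int64(329), 15)
186 (np.int64(302), np.int64(329), 14)
187 (np.int64(302), np.int64(329), 13)
188 [304, 305, 306, 307, 327, 328, 329]
189 [305, 306, 307, 308, 327, 328, 329, 330]
190 [306, 307, 308, 309, 326, 327, 328, 329]
191 [307, 308, 309, 310, 325, 326, 327]
192 (np.int64(308), np.int64(326), 17)
193 (np.int64(310), np.int64(324), 15)
194 [319, 320, 321, 322]
195 []
196 []
```

The visible tip seems to be short of where the TCP projects, so I'll check with one marked crop.

```bash
python3 -c "
from plan import *
s=grab('scene');t=grab('top');st=read_state();p=st['eef_pos'];R=Ro.from_euler('xyz',st['tool_rot']).as_matrix();print(p)
o=[]
for d,b in((s,(280,140)),(t,(285,165))):
    k=8;I=cv2.resize(d['color'][b[1]:b[1]+50,b[0]:b[0]+50,::-1],(400,400),interpolation=cv2.INTER_CUBIC)
    I=cv2.convertScaleAbs(I,alpha=1.6)
    for m,c in((0,(0,0,255)),(-30,(255,0,255)),(-73,(255,255,0))):
        x=(proj(d,p+m*R[:,2])-b+.5)*k; cv2.drawMarker(I,tuple(int(v) for v in x),c,cv2.MARKER_CROSS,14,1)
    o.append(I)
cv2.imwrite('pics/p2.png',np.hstack(o))"
```

```text
[600.58132126 -40.41287735 150.24851083]
```

View pics/p2.png

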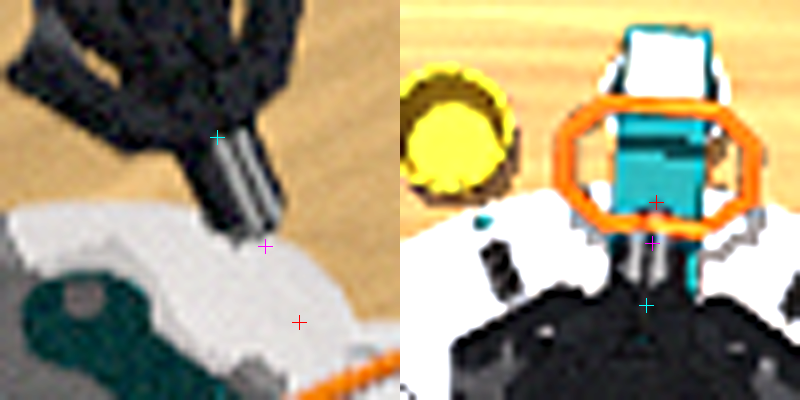

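Both views agree: the visible finger ends about 30 mm behind the reported TCP (tip near scene (310,168), TCP projecting at (317,180)). Advancing 45 mm is safe either way, so I'll do that and look again.

Request:
move_arm --targets "-1 0.05 0 0.9 0 0 0; -1 0 0 0.9 0 0 0; -1 0 0 0.9 0 0 0; -1 0 0 0.9 0 0 0; -1 0 0 0.9 0 0 0"

```text
clock: 7.52
eef_pos: [629.6, -42.4, 113.8]
tool_rot: [-3.138, 0.699, 3.082]
force: [-0.9, -0.4, 0.2]
width: -0.2
gripper_force: 0.0
```

```bash
cat > pic.py <<'E'
from plan import *
def pic(name,sb,tb,n=50):
    s=grab('scene');t=grab('top');st=read_state();p=st['eef_pos'];R=Ro.from_euler('xyz',st['tool_rot']).as_matrix();print(p.round(1),st['force'].round(1),st['qpos'].round(2))
    o=[];k=400//n
    for d,b in((s,sb),(t,tb)):
        I=cv2.resize(d['color'][b[1]:b[1]+n,b[0]:b[0]+n,::-1],(400,400),interpolation=cv2.INTER_CUBIC); I=cv2.convertScaleAbs(I,alpha=1.6)
        for m,c in((0,(0,0,255)),(-30,(255,0,255))):
            x=(proj(d,p+m*R[:,2])-b+.5)*k; cv2.drawMarker(I,tuple(int(v) for v in x),c,cv2.MARKER_CROSS,14,1)
        o.append(I)
    cv2.imwrite(name,np.hstack(o))
E
python3 -c "
from pic import *
pic('pics/p3.png',(290,150),(290,165))"
```

```text
[629.5 -42.4 113.3] [-0.3 -0.5 -1.2] [ 0.2   0.64 -0.3   2.37  2.78  0.59 -1.22]
```

View pics/p3.png

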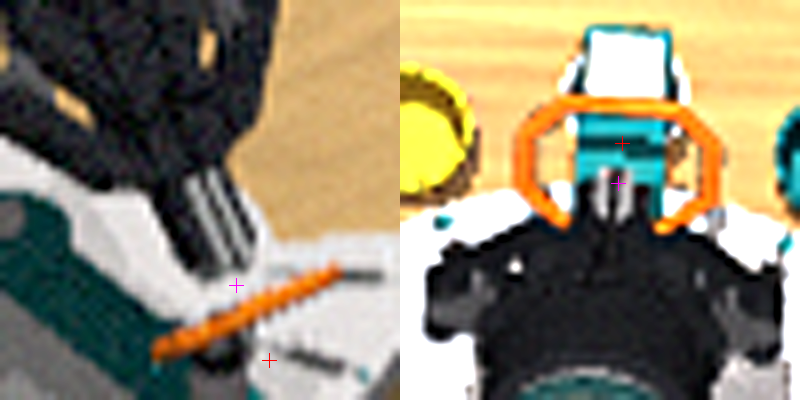

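The tip end is at about scene (318,182), still about 20 mm short of the ring plane, centred at (321,188.6). In the top view it is centred laterally to within 2 mm. The effective finger is therefore about 38 mm shorter than the TCP suggests, so I'll keep advancing along the axis while watching the force.

Request:
move_arm --targets "-1 0 0 0.7 0 0 0; -1 0 0 0.7 0 0 0; -1 0 0 0.6 0 0 0; -1 0 0 0 0 0 0"

```text
clock: 7.95
eef_pos: [642.5, -43.2, 98.8]
tool_rot: [-3.138, 0.699, 3.081]
force: [0.1, -0.1, -0.5]
width: -0.1
gripper_force: 0.0
```

Request:
move_arm --targets "-1 0 0 0.6 0 0 0; -1 0 0 0.6 0 0 0; -1 0 0 0 0 0 0"

```text
clock: 8.2
eef_pos: [650.2, -43.8, 89.8]
tool_rot: [-3.138, 0.7, 3.082]
force: [-0.4, 0.5, -0.2]
width: 0.1
gripper_force: 0.0
```

```bash
python3 -c "
from pic import *
pic('pics/p4.png',(290,150),(290,165))"
```

```text
[649.5 -43.7  90.2] [0.1 0.3 1.8] [ 0.2   0.71 -0.29  2.33  2.79  0.61 -1.22]
```

View pics/p4.png

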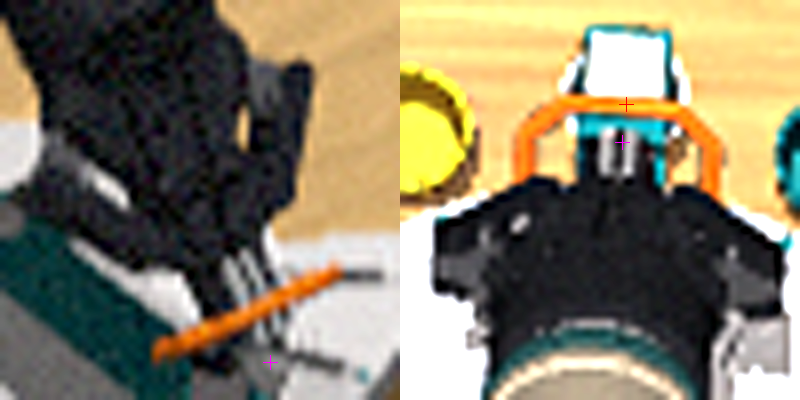

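The tip is now through the opening: its end is at about scene (323,193), roughly 13 mm past the ring plane. The force is still zero, and in the top view it is centred under the top bar. I'll go a little deeper, then move toward the top bar.

Request:
move_arm --targets "-1 0 0 0.4 0 0 0; -1 0 0 0.4 0 0 0; -1 -0.3 0 0 0 0 0; -1 -0.3 0 0 0 0 0; -1 0 0 0 0 0 0"

```text
clock: 8.72
eef_pos: [660.2, -44.4, 89.0]
tool_rot: [-3.137, 0.701, 3.082]
force: [-0.2, -0.3, 0.8]
width: 0.4
gripper_force: 0.0
```

Request:
move_arm --targets "-1 -0.2 0 0 0 0 0; -1 0 0 0 0 0 0"

```text
clock: 8.88
eef_pos: [661.2, -44.4, 90.0]
tool_rot: [-3.138, 0.7, 3.082]
force: [0.6, -0.3, 0.2]
width: 0.1
gripper_force: 0.0
```

Request:
move_arm --targets "-1 -0.15 0 0 0 0 0; -1 0 0 0 0 0 0"

```text
clock: 9.05
eef_pos: [662.2, -44.5, 90.8]
tool_rot: [-3.137, 0.7, 3.082]
force: [-0.0, -0.8, -0.2]
width: -0.0
gripper_force: 0.0
```

Request:
move_arm --targets "-1 -0.13 0 -0.15 0 0 0; -1 -0.13 0 -0.15 0 0 0; -1 0 0 0 0 0 0"

```text
clock: 9.3
eef_pos: [661.9, -44.4, 94.8]
tool_rot: [-3.137, 0.7, 3.082]
force: [0.5, -0.1, 0.1]
width: 0.1
gripper_force: 0.0
```

Request:
move_arm --targets "-1 -0.13 0 -0.15 0 0 0; -1 -0.13 0 -0.15 0 0 0; -1 0 0 0 0 0 0"

```text
clock: 9.55
eef_pos: [660.3, -44.3, 97.3]
tool_rot: [-3.138, 0.696, 3.082]
force: [-2.3, 0.4, -4.8]
width: 0.1
gripper_force: 2.2
```

Request:
move_arm --targets "-1 -0.13 0 -0.15 0 0 0; -1 -0.13 0 -0.15 0 0 0; -1 -0.13 0 -0.15 0 0 0; -1 -0.13 0 -0.15 0 0 0; -1 0 0 0 0 0 0"

```text
clock: 9.97
eef_pos: [660.6, -44.3, 105.6]
tool_rot: [-3.138, 0.696, 3.082]
force: [-5.1, -0.4, -5.9]
width: 0.0
gripper_force: 3.9
```

```bash
cat > ring.py <<'E'
from plan import *
def ring():
    s=grab('scene');t=grab('top');o=[]
    for d,b in((s,(285,160,345,225)),(t,(300,165,365,205))):
        h=d['hsv'];m=(h[...,0]>=5)&(h[...,0]<=13)&(h[...,1]>200)&(h[...,2]>90);k=np.zeros(m.shape,bool);x0,y0,x1,y1=b;k[y0:y1,x0:x1]=m[y0:y1,x0:x1]
        n,l,sta,c=cv2.connectedComponentsWithStats(k.astype(np.uint8)); y,x=np.nonzero(np.isin(l,[i for i in range(1,n) if sta[i,4]>4])); o.append((len(x),x.min(),x.max(),y.min(),y.max(),x.mean().round(1),y.mean().round(1)))
    print(*o); return s,t
if __name__=="__main__":
    s,t=ring(); st=read_state(); print(st['eef_pos'].round(1),st['force'].round(1),st['qpos'].round(2))
    for up in(0,5,10,15): print(up,*[proj(d,np.r_[PIV,0]+178*np.array([np.cos(YAW),np.sin(YAW),0])+[0,0,147+up]).round(1) for d in(s,t)])
E
python3 ring.py
```

```text
(18, np.int64(310), np.int64(332), np.int64(181), np.int64(191), np.float64(319.3), np.float64(186.9)) (45, np.int64(304), np.int64(329), np.int64(176), np.int64(184), np.float64(317.2), np.float64(179.2))
[660.6 -44.2 105.5] [-4.5  0.  -5.4] [ 0.19  0.67 -0.28  2.29  2.77  0.54 -1.2 ]
0 [324.2 186.2] [317.5 178.2]
5 [324.2 184.7] [317.5 177.8]
10 [324.2 183.3] [317.5 177.5]
15 [324.2 181.9] [317.5 177.1]
```

Request:
move_arm --targets "-1 -0.13 0 -0.15 0 0 0; -1 -0.13 0 -0.15 0 0 0; -1 -0.1 0 -0.11 0 0 0; -1 0 0 0 0 0 0; -1 0 0 0 0 0 0"

```text
clock: 10.48
eef_pos: [660.6, -44.3, 110.8]
tool_rot: [-3.138, 0.696, 3.082]
force: [-6.3, -0.2, -6.9]
width: -0.3
gripper_force: 4.3
```

```bash
python3 ring.py; python3 -c "
from plan import *
s=read_state();R=Ro.from_euler('xyz',s['tool_rot']).as_matrix();p=s['eef_pos']
Z=Ro.from_euler('z',-1,degrees=True).as_matrix();d=p-np.r_[PIV,p[2]]
print('r',np.hypot(*d[:2]),'ang',np.arctan2(d[1],d[0])-YAW,(R.T@(Z@d-d)/10).round(3),(R.T@[0,0,-1]).round(3))
q=s['qpos']
for i in range(26): d=Z@d; R=Z@R; q=dls(q,np.r_[PIV,p[2]]+d,R)
print(q.round(2))
"
```

```text
(7, np.int64(310), np.int64(314), np.int64(187), np.int64(189), np.float64(312.3), np.float64(188.3)) (49, np.int64(304), np.int64(329), np.int64(176), np.int64(184), np.float64(317.0), np.float64(178.6))
[660.6 -44.3 110.8] [-5.9  0.9 -7.2] [ 0.19  0.66 -0.27  2.29  2.76  0.52 -1.2 ]
0 [324.2 186.2] [317.5 178.2]
5 [324.2 184.7] [317.5 177.8]
10 [324.2 183.3] [317.5 177.5]
15 [324.2 181.9] [317.5 177.1]
r 203.39706011973806 ang 0.00019012935646733203 [ 0.002 -0.355 -0.   ] [0.641 0.003 0.767]
[ 0.02  0.65 -0.09  2.28  2.33  0.56 -1.27]
```

Request:
move_arm --targets "-1 0 -0.355 0 0.64 0 0.77; -1 0 -0.355 0 0.64 0 0.77; -1 0 -0.355 0 0.64 0 0.77; -1 0 -0.355 0 0.64 0 0.77; -1 0 -0.355 0 0.64 0 0.77"

```text
clock: 11.0
eef_pos: [658.8, -61.1, 110.7]
tool_rot: [-3.139, 0.696, 2.994]
force: [-5.7, 1.6, -7.2]
width: -0.1
gripper_force: 4.4
```

```bash
cat > arm.py <<'E'
from plan import *
def arm():
    t=grab('top'); h=t['hsv']
    st=read_state(); d=st['eef_pos'][:2]-PIV; ta=np.arctan2(d[1],d[0])-YAW
    # needle block (white) and teal end: teal pixels between r=185..228 at z=80 about the pivot, plus ring pixels
    m=(h[...,0]>=80)&(h[...,0]<=100)&(h[...,1]>90)&(h[...,2]>20); o=(h[...,0]>=5)&(h[...,0]<=13)&(h[...,1]>190)&(h[...,2]>90)
    r=[]
    for y,x in np.argwhere(m[150:260,280:370])+[150,280]:
        p=plane(t,(x,y),80)[:2]-PIV; a=np.arctan2(p[1],p[0])-YAW
        if 40<np.hypot(*p)<110: r.append(a)
    g=[]
    for y,x in np.argwhere(o[150:220,295:370])+[150,295]:
        p=plane(t,(x,y),160)[:2]-PIV
        if 172<np.hypot(*p)<190: g.append(np.arctan2(p[1],p[0])-YAW)
    print("tool",ta.round(3),"arm teal",len(r),np.round(np.mean(r),3) if r else None,"topbar",len(g),np.round(np.mean(g),3) if g else None,"F",st['force'].round(1),"z",st['eef_pos'][2].round(1))
arm()
E
python3 arm.py
```

```text
tool -0.085 arm teal 80 0.712 topbar 36 -0.076 F [-5.9  0.9 -6.2] z 110.7
```

Request:
move_arm --targets "-1 0 -0.355 0 0.64 0 0.77; -1 0 -0.355 0 0.64 0 0.77; -1 0 -0.355 0 0.64 0 0.77; -1 0 -0.355 0 0.64 0 0.77; -1 0 -0.355 0 0.64 0 0.77"

```text
clock: 11.47
eef_pos: [655.6, -78.1, 110.8]
tool_rot: [-3.14, 0.696, 2.907]
force: [-5.9, 1.4, -6.9]
width: 0.1
gripper_force: 4.5
```

Request:
move_arm --targets "-1 0 -0.355 0 0.64 0 0.77; -1 0 -0.355 0 0.64 0 0.77; -1 0 -0.355 0 0.64 0 0.77; -1 0 -0.355 0 0.64 0 0.77; -1 0 -0.355 0 0.64 0 0.77"

```text
clock: 11.88
eef_pos: [651.0, -94.8, 110.8]
tool_rot: [-3.141, 0.696, 2.819]
force: [-5.5, 2.4, -7.1]
width: 0.2
gripper_force: 4.5
```

```bash
python3 arm.py
```

```text
tool -0.255 arm teal 33 0.737 topbar 37 -0.244 F [-5.4  1.7 -7.4] z 110.8
```

Request:
move_arm --targets "-1 0 -0.355 0 0.64 0 0.77; -1 0 -0.355 0 0.64 0 0.77; -1 0 -0.355 0 0.64 0 0.77; -1 0 -0.355 0 0.64 0 0.77; -1 0 0 0 0 0 0"

```text
clock: 12.35
eef_pos: [646.2, -108.1, 110.7]
tool_rot: [-3.141, 0.696, 2.749]
force: [-6.3, 1.9, -7.2]
width: 0.4
gripper_force: 4.6
```

```bash
python3 arm.py
```

```text
tool -0.323 arm teal 24 0.791 topbar 38 -0.301 F [-5.3  2.6 -7.4] z 110.8
```

Request:
move_arm --targets "-1 0.12 0 0.14 0 0 0; -1 0.12 0 0.14 0 0 0; -1 0.12 0 0.14 0 0 0; -1 0 0 0 0 0 0"

```text
clock: 12.73
eef_pos: [647.7, -108.6, 106.6]
tool_rot: [3.142, 0.7, 2.749]
force: [-6.1, 3.3, -2.6]
width: -0.4
gripper_force: 3.1
```

Request:
move_arm --targets "-1 0 -0.18 0 0.32 0 0.38; -1 0 -0.18 0 0.32 0 0.38; -1 0 -0.18 0 0.32 0 0.38; -1 0 -0.18 0 0.32 0 0.38; -1 0 -0.18 0 0.32 0 0.38"

```text
clock: 13.15
eef_pos: [644.8, -115.2, 106.8]
tool_rot: [3.14, 0.7, 2.707]
force: [-3.9, 4.1, -2.8]
width: -0.2
gripper_force: 3.2
```

```bash
python3 arm.py
```

```text
tool -0.359 arm teal 31 0.734 topbar 39 -0.338 F [-4.2  3.6 -4. ] z 106.8
```

Request:
move_arm --targets "-1 0.13 0 0.15 0 0 0; -1 0 -0.18 0 0.32 0 0.38; -1 0 -0.18 0 0.32 0 0.38; -1 0 -0.18 0 0.32 0 0.38; -1 0 0 0 0 0 0"

```text
clock: 13.62
eef_pos: [641.8, -123.2, 104.6]
tool_rot: [-3.141, 0.701, 2.678]
force: [-1.4, 1.5, -4.5]
width: 0.1
gripper_force: 2.5
```

```bash
python3 arm.py
```

```text
tool -0.4 arm teal 29 0.568 topbar 36 -0.389 F [-0.3  1.1 -5.3] z 104.5
```

Request:
move_arm --targets "-1 0 -0.18 0 0.32 0 0.38; -1 0 -0.18 0 0.32 0 0.38; -1 0 0 0 0 0 0"

```text
clock: 13.92
eef_pos: [640.0, -126.7, 104.4]
tool_rot: [-3.14, 0.7, 2.66]
force: [-0.8, 0.2, -5.7]
width: -0.2
gripper_force: 2.5
```

```bash
python3 arm.py
```

```text
tool -0.418 arm teal 25 0.552 topbar 34 -0.414 F [-0.8  0.7 -5.9] z 104.3
```

Request:
move_arm --targets "-1 0.13 0 0.15 0 0 0; -1 0.13 0 0.15 0 0 0; -1 0 0 0 0 0 0"

```text
clock: 14.22
eef_pos: [639.8, -126.5, 100.0]
tool_rot: [-3.14, 0.7, 2.661]
force: [-1.2, -0.3, -5.3]
width: 0.1
gripper_force: 2.3
```

```bash
python3 arm.py
```

```text
tool -0.418 arm teal 17 0.208 topbar 35 -0.403 F [-2.1  0.2 -5.1] z 100.2
```

Request:
move_arm --targets "-1 0.13 0 0.15 0 0 0; -1 0.13 0 0.15 0 0 0; -1 0 0 0 0 0 0"

```text
clock: 14.52
eef_pos: [639.9, -126.5, 96.2]
tool_rot: [-3.14, 0.7, 2.661]
force: [-1.0, 0.5, -5.0]
width: 0.2
gripper_force: 2.1
```

```bash
python3 arm.py
```

```text
tool -0.418 arm teal 23 0.141 topbar 28 -0.42 F [-0.9  0.5 -3.8] z 96.3
```

The pin followed the finger down to home height with the spring force still on it, so it is in the hole. Now I'll release, centre in the opening and back out along the axis.

Request:
move_arm --targets "-1 0.13 0 0.15 0 0 0; -1 0.2 0 0.15 0 0 0; -1 0.2 0 0 0 0 0; -1 0.2 0 0 0 0 0; -1 0 0 0 0 0 0"

```text
clock: 14.98
eef_pos: [637.2, -124.4, 89.9]
tool_rot: [-3.141, 0.702, 2.661]
force: [0.2, 0.7, 0.4]
width: 0.2
gripper_force: 0.0
```

```bash
python3 arm.py; python3 -c "
from plan import *
s=read_state();P,R=pose(-.42,-58);Q=Ro.from_euler('xyz',s['tool_rot']).as_matrix();print((Q.T@(s['eef_pos']-P)).round(1), np.degrees(Ro.from_matrix(Q.T@R@F).as_rotvec()).round(1),s['qpos'].round(2))"
```

```text
tool -0.415 arm teal 28 -0.347 topbar 32 -0.41 F [-0.1 -0.  -0.9] z 90.0
[-6.4  1.   1. ] [-0.1  0.2 -0.1] [ 0.05  0.7  -0.14  2.3   2.41  0.63 -1.31]
```

Request:
move_arm --targets "-1 0.25 0 0 0 0 0; -1 0.25 0 0 0 0 0; -1 0 0 -0.8 0 0 0; -1 0 0 -1 0 0 0; -1 0 0 -1 0 0 0"

```text
clock: 15.45
eef_pos: [616.5, -114.0, 108.2]
tool_rot: [-3.14, 0.7, 2.662]
force: [-0.1, -0.4, 0.3]
width: 0.2
gripper_force: 0.0
```

Request:
move_arm --targets "-1 0 0 -1.5 0 0 0; -1 0 0 -1.5 0 0 0; -1 0 0 -1.5 0 0 0; -1 -1 0 -1.2 0 0 0; -1 -1.5 0 -1.8 0 0 0"

```text
clock: 15.87
eef_pos: [589.4, -99.8, 180.9]
tool_rot: [-3.14, 0.697, 2.663]
force: [-0.1, -0.7, 0.8]
width: -0.1
gripper_force: 0.0
```

```bash
python3 arm.py; python3 -c "
from pic import *
pic('pics/p5.png',(270,150),(285,140),100)
s=grab('scene');t=grab('top')
u=np.array([np.cos(YAW-.42),np.sin(YAW-.42),0])
for r,z in((178,147),(159,131),(205,85)): print(r,proj(s,np.r_[PIV,z]+u*r).round(1),proj(t,np.r_[PIV,z]+u*r).round(1))
for n,d in(('s',s),('t',t)): print(n,blobs(d,(4,150,80),(16,255,255),(300,165,365,230),8)[0])
print(blobs(t,(80,90,20),(100,255,255),(320,160,365,205))[0],blobs(t,(20,140,60),(34,255,255),(270,160,310,200))[0])"
```

```text
tool -0.408 arm teal 98 0.311 topbar 33 -0.408 F [ 1.1 -0.3  4. ] z 186.9
[ 592.1 -100.2  184. ] [ 0.6  0.6 -0.2] [-0.1   0.45 -0.03  2.36  2.17  0.47 -1.13]
178 [300.5 193.3] [342.3 185.1]
159 [299.4 193.9] [339.  191.8]
205 [303.5 216.3] [345.3 181.4]
s [([300, 192, 13, 4, 29], array([305.5, 193.4]))]
t [([326, 180, 26, 22, 126], array([339. , 189.9]))]
[([332, 184, 16, 16, 128], array([339.7, 191.4]))] [([283, 173, 16, 16, 200], array([290.5, 180.6]))]
```

View pics/p5.png

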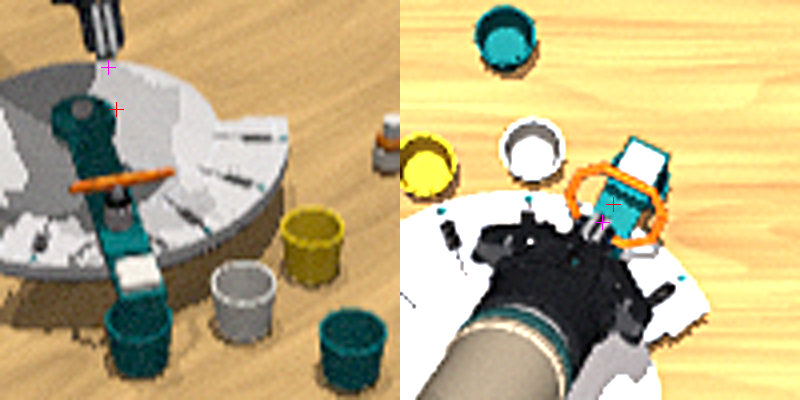

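The picture shows the arm over the teal rinse cup (scene (304,230)). The ring is at its home height, at scene (300,195) against a predicted (299,194). The sample and waste cups have not moved and the fingers are out of the ring. I'll back off a little more and hand in.

Request:
move_arm --targets "-1 -1 0 -1.2 0 0 0; -1 -1 0 -1.2 0 0 0; -1 -0.6 0 -0.8 0 0 0; -1 0 0 0 0 0 0; -1 0 0 0 0 0 0"

```text
clock: 16.53
eef_pos: [590.4, -100.1, 221.7]
tool_rot: [-3.14, 0.7, 2.662]
force: [0.1, -0.1, -0.3]
width: -0.0
gripper_force: 0.0
```

```bash
python3 -c "
from h import *
s=read_state();print(s['eef_pos'].round(0),s['force'].round(1),s['qd'].round(3),s['qpos'].round(2))
print(order.finish_job())"
```

```text
[ 590. -100.  222.] [ 0.1 -0.1 -0.3] [ 0.014  0.019 -0.017  0.011  0.009  0.001 -0.005] [-0.2   0.36  0.11  2.32  1.97  0.36 -0.91]
the job is handed in; nothing more can be done
None
```

The job is handed in: the swing arm is now pinned one hole over at -0.42 rad, with its needle over the teal rinse cup, the pull ring back at home height in the last pictures, and the gripper clear of everything after 16.5 s (no verdict was returned).

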